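# Square a parcel into the corner of the parcel scale and take the reading

### The job

The parcel lies askew on the parcel scale: without gripping or lifting it, push it along the platform into the corner of the measuring fence, so that its long side is flush along the far fence and its end is flush against the left fence. Only when it sits there, press the large key on the terminal fully down and let it come up again to take the reading. Leave the tape dispenser, tin, label roll and cutter where they are.

Things in the scene. Friction and masses are not known exactly. Their poses are not given: they have to be found in the camera images.
- scale: Parcel scale, fixed. Dark grey ribbed platform 300 mm (x) by 340 mm (y), top 45 mm above the bench. Origin: centre of its underside, on the bench; x away from the robot, y to the robot's left (turned up to 0.15 rad), z up. Near and right edges are open; far (+x) and left (+y) edges carry the fences.
- fence_corner (a point): Inner corner of the L-shaped measuring fence, at platform height, axes as the scale's. Two aluminium upstands 6 mm thick, 40 mm above the platform: the far fence runs from here along -y (340 mm), the left fence along -x (300 mm); their inner faces pass through this point.
- parcel_mid (a point): Centre (30 mm above the platform) of the parcel: closed brown carton with brown tape and a blank white label, 120 mm along its x, 170 mm along its y (long sides), 60 mm high, 0.4 to 0.85 kg, loose. Starts turned up to 0.4 rad from square to the fences. Seated, its centre is at x = -60 mm, y = -85 mm of fence_corner.
- terminal: Weighing terminal, fixed: grey wedge-shaped desk housing 121 (x) by 150 mm (y), 47 mm high, left or right of the scale, front (-x) towards the robot, turned up to 0.25 rad. Its face slopes up away from the robot by 12 degrees: dark display at the back, three small unused keys front left, the large key front right. Origin: centre of its underside.
- key_top (a point): Centre of the top face of the large white key (32 mm in x by 42 mm in y); it moves with the key. With the key up it is about 35 mm above the bench and 8 mm proud of the terminal's face. Its z axis is the key's outward axis, tilted 12 degrees towards the robot.
- read_key (a joint): Travel of the large key: 0 up, 0.005 m fully down. Sprung: starts to move at 2 N, fully down at 4.5 N, comes up again by itself. A straight-down press works.
- dispenser: Bystander: black bench tape dispenser with a roll of brown tape, 190 mm (x) by 70 mm (y), 122 mm high, on the other side of the scale from the terminal. Origin: centre of its underside.
- tin: Bystander: open steel tin, 76 mm across, 50 mm high. Origin: centre of its underside.
- label_roll: Bystander: roll of white labels standing on end, 80 mm across, 56 mm high. Origin: centre of its underside.
- cutter: Bystander: grey carton cutter with steel nose lying flat along its x, 145 by 24 mm, 18 mm high. Origin: on its underside near the middle.
Things that resemble listed ones, but are neither listed nor needed, are in the scene too. What is shaped like the terminal but green or purple is not meant. Of the things shaped like the part that bears parcel_mid, the cardboard one is meant.

How it is judged:
On the way, in this order (a step that is already met when the one before it is completed fails the run):
1. the parcel is flush in the corner of the two fences (x of parcel_mid in the frame of fence_corner above -0.064 m and y of parcel_mid in the frame of fence_corner above -0.089 m and angle between the x axis of parcel_mid and the x axis of fence_corner, either way round below 0.035 rad), for 0.2 s.
2. the large key is pressed down (value of joint read_key above 0.0035 m), for 0.05 s.
At the end, for the whole second after the job is handed in: The parcel lies flat on the platform in the fence corner: its long side within 4 mm of the far fence, its end within 4 mm of the left fence, square to them within 2 degrees; the large key has been pressed (3.5 of its 5 mm or more) after that and is up again (all of step 1 and x of parcel_mid in the frame of fence_corner below -0.055 m and y of parcel_mid in the frame of fence_corner below -0.08 m and z of parcel_mid in the frame of fence_corner below 0.034 m and value of joint read_key below 0.0015 m); the robot touches nothing.
It fails at once if the parcel is lifted off the platform or tipped (z of parcel_mid in the frame of fence_corner above 0.045 m or angle between parcel_mid's own z axis and vertical above 0.2 rad).
It fails at once if the key is pressed while the parcel is not yet in the corner (value of joint read_key above 0.0025 m and (x of parcel_mid in the frame of fence_corner below -0.07 m or y of parcel_mid in the frame of fence_corner below -0.095 m)).
It fails at once if a bystander is moved (distance of any of dispenser, tin, label_roll, cutter from where it was at the start of the episode above 0.015 m).
It also fails if it takes over 67 s, if anything falls off the work surface, if the arm or the gripper's body presses on something with over 40 N, if the wrist force passes 120 N, or if a joint passes its speed limit or range.

### The arm

A 6-joint arm with a two-finger parallel gripper is mounted at the origin on the work surface. World frame = base frame: x ahead of the robot, y to its left, z up, the work surface at z = 0. Lengths are in m, angles in rad, forces in N, time in s.
With the tool pointing down it reaches from about 0.3 to 1 m from the base axis. Payload 5.1 kg.
Tool frame: the origin (TCP) lies midway between the tips of the shut fingers; the grasp point (between the pads) lies 19 mm behind it (ctrl.hold_point_z is the distance from the TCP to the grasp point, in m); x points along the fingers, z is the direction in which the jaws open and shut, and the axes are right-handed (so a half turn about x gives the same grasp; the last joint's range is limited). The gripper opens to 95 mm and grips with 3 to 60 N. Pads are 20 mm wide; open, the fingers measure 119 mm over their backs; the gripper's body (75 mm by 180 mm) begins 59 mm behind the grasp point.
Start: joints at [1.226, 0.124, 1.65, -0, 1.367, -0.083], TCP at [0.168, 0.628, 0.215] pointing down, gripper open.
Joint ranges: [-2.61, 2.61], [-1.02, 2.33], [0.03, 2.71], [-1.35, 4.49], [0.32, 2.68], [-2.91, 2.91]. Speed limits (rad/s): [2.57, 2.57, 3.14, 3.14, 3.14, 3.14].

### API

Orientations are given as a 3x3 rotation matrix whose columns are the frame's x, y, z axes.
In Python, from rig import ctrl gives the robot as it stands.
- The arm moves only by the tool carry_out, never from a script. Its argument "plan" is a list of rows, each a list of 3 entries, a list of its own where there are three numbers: the turn, a rotation vector about the tool's x, y, z in rad, then the shift along the tool's x, y, z in cm, then the finger opening in cm, from 0 to 9.51. A call has 1 to 20 rows; each row is the pose to reach, as a shift and turn from the pose commanded when the call began, along the tool's axes at that moment; what a row does not reach only later rows make up. A row lasts 1/12 s, in which the tool goes at most 41.7 mm and 7.16 degrees, less where a joint would pass 70% of its speed; a pose out of reach is approached as far as the arm can. A call with a gripper value outside its range is refused whole. The fingers move at their own pace and stop on an object; "newtons" is the grip in N (left out, the last holds). Time passes only in rows, so rows that repeat a pose let the fingers close. It gives the time, the measured TCP pose, the force and the opening at its end, in the units of the state.
- ctrl.state(): the state, without advancing time (a new reading comes with each control period).
- ctrl.read_camera(name): name is "scene" or "top" or "wrist"; returns a dict with "pixels" (480x640x3 uint8, red, green, blue), "depth" (480x640 float32, m along the optical axis (not along the pixel's ray), 0 where there is no reading), "vertical_fov" (degrees; the focal length in pixels is half the picture's height over the tangent of half this angle, whatever the lens; pixels are square), "cx", "cy" (the principal point, pixels), "R" (3x3) and "t" (3): a world point X has camera coordinates R X + t. Camera axes: x right, y down, z forward; pixel columns grow to the right and rows downward; lengths in m; the calibration is good to about 2 mm. A picture is of the moment at which its call begins.
- ctrl.job_done(): hands the job in, once; it reports no verdict.
The state is a dict: "time": time; "joints": joint angles; "joint_vel": joint speeds; "joint_efforts": joint torques, N m; "tcp_pos": TCP position; "tcp_rot": TCP orientation; "force": force on the tool from outside, world axes, zero at the start; "wrist_torque": the same for the moment, N m; "opening": opening from 0.0 (shut) to 1.0 (fully open).
Only numpy, scipy, OpenCV 4.12 (cv2) and the standard library are available. Lean on these libraries where they do the work, as an engineer would, in place of code of your own. Each camera call takes 0.05 s, during which the arm holds its last target. There are 200 camera calls.

## Working session

There is one attempt and no reset: what is moved stays moved. The work goes in short steps, Python scripts to look and compute and a tool call to move; the robot and the scene stay as the last step left them, time stands still between calls to the robot, and variables do not carry over. Pictures are saved under pics/ and viewed, about 8 in all and at most 12, crops included, and the job is handed in when it is done.

Besides the shell and the picture viewer there is one more tool, called after "Request:" by a JSON object that holds its "name" and its "arguments". carry_out: Moves the arm, as the interface text tells. Its arguments: {"type":"object","properties":{"plan":{"type":"array","items":{"type":"array"}},"newtons":{"type":"number"}},"required":["plan"]}

```bash
mkdir -p pics
cat > h.py <<'E'
import numpy as np, cv2
from rig import ctrl
def cam(n):
    c=ctrl.read_camera(n); c['f']=240/np.tan(np.radians(c['vertical_fov'])/2); return c
def pts(c):
    v,u=np.mgrid[0:480,0:640]; d=c['depth']
    P=np.stack([(u-c['cx'])/c['f']*d,(v-c['cy'])/c['f']*d,d],-1)
    return (P-c['t'])@c['R']
def ray(c,u,v,z):
    d=np.array([(u-c['cx'])/c['f'],(v-c['cy'])/c['f'],1])@c['R']; o=-c['R'].T@c['t']
    return o+d*(z-o[2])/d[2]
def save(c,n): cv2.imwrite('pics/'+n,c['pixels'][...,::-1])
E
python3 - <<'E'
from h import *
s=ctrl.state(); print(s)
for n in('top','scene'):
    c=cam(n); save(c,n+'1.png'); print(n,c['f'],c['cx'],c['cy'],c['R'],c['t'])
    np.save(n+'.npy',c,allow_pickle=True)
E
```

```text
{'time': 0.0, 'joints': array([ 1.22637185e+00,  1.24494481e-01,  1.65167411e+00, -2.12373776e-05,
        1.36748470e+00, -8.26148088e-02]), 'joint_vel': array([-1.22752692e-03, -5.51751734e-04,  1.01217085e-03, -2.21339987e-04,
       -1.00268208e-05, -1.28668524e-03]), 'joint_efforts': array([ 1.26302304e-03, -4.17585003e+01, -3.59943867e+01,  7.77002913e-02,
        4.90670814e-02, -1.87655601e-04]), 'tcp_pos': array([0.16806472, 0.62723248, 0.21339386]), 'tcp_rot': array([[-6.76203381e-04, -9.65924230e-01,  2.58824117e-01],
       [-1.94663147e-03,  2.58824958e-01,  9.65922280e-01],
       [-9.99997877e-01,  1.49324738e-04, -2.05531682e-03]]), 'force': array([0.39441379, 0.41016983, 0.32079894]), 'wrist_torque': array([-0.00161717,  0.04817857, -0.00545674]), 'opening': 0.9983093919099716}
top 526.8012909398113 316.49152361631263 240.9367983726417 [[-0.01462834 -0.99972991  0.01805881]
 [-0.99596215  0.01296856 -0.08883253]
 [ 0.08857434 -0.01928537 -0.99588286]] [-0.0135217   0.51964453  1.3917568 ]
scene 582.8512796205556 318.89754212347674 250.25747786723943 [[ 0.64141084  0.76697757  0.01837223]
 [ 0.483763   -0.38574469 -0.78560448]
 [-0.59545403  0.51278303 -0.61845619]] [-0.31652735 -0.17360353  1.9371863 ]
```

View pics/top1.png

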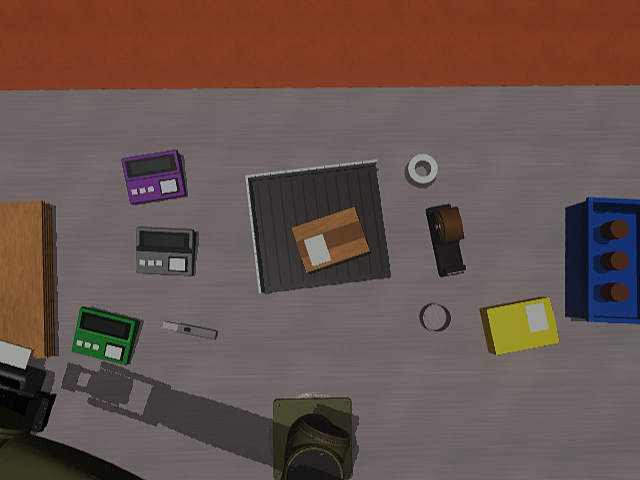

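View pics/scene1.png

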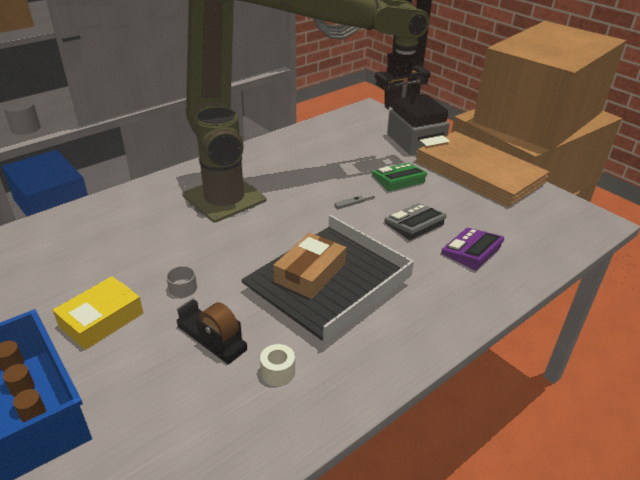

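The top view shows the scale at about (247–390, 160–292) with its fences along the top and left. The parcel is at (331, 240), the grey terminal at (166, 251) with its key at (178, 264), and the cutter at (190, 329).

```bash
cat > meas.py <<'E'
from h import *
def parcel(c,box=(225,410,150,310)):
    P=pts(c); z=P[...,2]; m=np.zeros((480,640),bool); u0,u1,v0,v1=box; m[v0:v1,u0:u1]=1
    hsv=cv2.cvtColor(c['pixels'],cv2.COLOR_RGB2HSV)
    k=m&(abs(z-.105)<.008)
    cs,_=cv2.findContours(k.astype(np.uint8),cv2.RETR_EXTERNAL,cv2.CHAIN_APPROX_NONE)
    q=max(cs,key=cv2.contourArea)[:,0]
    W=np.array([ray(c,u,v,.105)[:2] for u,v in q])
    return cv2.minAreaRect(W.astype(np.float32)),k
def fence(c):
    P=pts(c); z=P[...,2]
    m=np.zeros((480,640),bool); m[150:305,235:385]=1
    return P[m&(abs(z-.085)<.007)],m&(abs(z-.085)<.007)
E
python3 - <<'E'
from meas import *
c=np.load('top.npy',allow_pickle=True).item()
r,k=parcel(c); print('parcel',r,k.sum()); print(cv2.boxPoints(r))
Z=pts(c)[...,2]
hsv=cv2.cvtColor(c['pixels'],cv2.COLOR_RGB2HSV)
# platform quad: dark pixels
m=((c['pixels'].max(2)<75)|(k)); mm=np.zeros_like(m); mm[150:305,235:400]=1; m&=mm
lab=cv2.morphologyEx(m.astype(np.uint8),cv2.MORPH_CLOSE,np.ones((9,9)))
q=max(cv2.findContours(lab,0,1)[0],key=cv2.contourArea)[:,0]
W=np.array([ray(c,u,v,.045)[:2] for u,v in q]).astype(np.float32)
r=cv2.minAreaRect(W);print('platform',r);print(cv2.boxPoints(r))
# fence tops
for name,bx in(('far',(255,372,155,180)),('left',(240,265,185,285))):
    u0,u1,v0,v1=bx; s=np.zeros_like(m); s[v0:v1,u0:u1]=1
    b=s&(c['pixels'].min(2)>140); v,u=np.nonzero(b)
    W=np.array([ray(c,a,bb,.085)[:2] for a,bb in zip(u,v)])
    vx,vy,x0,y0=cv2.fitLine(W.astype(np.float32),cv2.DIST_HUBER,0,.01,.01).ravel()
    print(name,b.sum(),vx,vy,x0,y0)
# key
s=np.zeros_like(m); s[250:280,165:195]=1; v,u=np.nonzero(s&(c['pixels'].min(2)>150))
W=np.array([ray(c,a,b,.035)[:2] for a,b in zip(u,v)]).astype(np.float32)
print('key',len(u),cv2.minAreaRect(W),Z[v,u].mean())
for nm,bx in(('cutter',(155,225,312,345)),('term',(130,202,220,282)),('disp',(420,475,195,285)),('paper_parcel',(285,375,200,280))):
    u0,u1,v0,v1=bx; q=pts(c)[v0:v1,u0:u1].reshape(-1,3); q=q[q[:,2]>.01]; print(nm,q.min(0),q.max(0))
import sys
E
```

```text
parcel ((0.5173439979553223, -0.05378544330596924), (0.11971669644117355, 0.17088498175144196), 17.850677490234375) 3147
[[ 0.434176    0.00919491]
 [ 0.48655862 -0.15346342]
 [ 0.600512   -0.1167658 ]
 [ 0.5481294   0.04589254]]
platform ((0.5565866231918335, -0.029450878500938416), (0.3149464428424835, 0.3505021333694458), 6.630748271942139)
[[ 0.3799305   0.12644444]
 [ 0.420403   -0.22171314]
 [ 0.73324275 -0.1853462 ]
 [ 0.69277024  0.16281138]]
far 168 0.11015695 -0.9939142 0.70461243 -0.006560414
left 173 0.99370015 0.112071276 0.5326487 0.14390203
key 158 ((0.4620306193828583, 0.3488052785396576), (0.03739146888256073, 0.02641463093459606), 89.21832275390625) 0.05331750747857789
cutter [0.25156942 0.00658345 0.01003482] [0.39407455 0.39268652 1.43243226]
term [0.39407455 0.00658345 0.01029348] [0.56480264 0.46101369 1.43243226]
disp [ 0.39407455 -0.4478813   0.01002364] [0.61542878 0.00658345 1.43243226]
paper_parcel [ 0.39407455 -0.17560917  0.03466138] [0.62820535 0.06386683 1.43243226]
```

```bash
cat > tgt.py <<'E'
import sys
from h import *
from scipy.spatial.transform import Rotation as Ro
a=np.arctan2(.1114,.9938); ex=np.array([np.cos(a),np.sin(a),0]); ey=np.array([-ex[1],ex[0],0])
def tgt(s,t,z,jaw,off=(0,0)):  # jaw: heading of tool z in scale frame (deg); prints turn, shift cm
    S=ctrl.state(); R,p=S['tcp_rot'],S['tcp_pos']
    h=a+np.radians(jaw); Z=np.array([np.cos(h),np.sin(h),0]); X=np.array([0,0,-1.]); T=np.c_[X,np.cross(Z,X),Z]
    P=s*ex+t*ey+[0,0,z]
    print(np.round(Ro.from_matrix(R.T@T).as_rotvec(),3),np.round((P-p)@R*100,2),'world',P.round(3))
def now():
    S=ctrl.state();p=S['tcp_pos'];print('now s,t,z',p@ex,p@ey,p[2],S['force'],S['time'])
E
python3 -c "
from tgt import *
tgt(.385,-.11,.213,90); tgt(.385,-.11,.062,90);now()"
```

```text
[-0.373 -0.002 -0.   ] [  0.16 -39.86 -61.14] world [ 0.395 -0.066  0.213]
[-0.373 -0.002 -0.   ] [ 15.26 -39.86 -61.11] world [ 0.395 -0.066  0.062]
now s,t,z 0.23693632695703723 0.6046757304801753 0.2135464113281167 [ 1.2066564   0.07169607 -0.09577198] 0.1
```

Request:
{"name": "carry_out", "arguments": {"plan": [[[-0.373,0,0],[0,-39.9,-61.1],9.5],[[-0.373,0,0],[0,-39.9,-61.1],9.5],[[-0.373,0,0],[0,-39.9,-61.1],9.5],[[-0.373,0,0],[0,-39.9,-61.1],9.5],[[-0.373,0,0],[0,-39.9,-61.1],9.5],[[-0.373,0,0],[0,-39.9,-61.1],9.5],[[-0.373,0,0],[0,-39.9,-61.1],9.5],[[-0.373,0,0],[0,-39.9,-61.1],9.5],[[-0.373,0,0],[0,-39.9,-61.1],9.5],[[-0.373,0,0],[0,-39.9,-61.1],9.5],[[-0.373,0,0],[0,-39.9,-61.1],9.5],[[-0.373,0,0],[0,-39.9,-61.1],9.5],[[-0.373,0,0],[0,-39.9,-61.1],9.5],[[-0.373,0,0],[0,-39.9,-61.1],9.5],[[-0.373,0,0],[0,-39.9,-61.1],9.5],[[-0.373,0,0],[0,-39.9,-61.1],9.5],[[-0.373,0,0],[0,-39.9,-61.1],9.5],[[-0.373,0,0],[0,-39.9,-61.1],9.5],[[-0.373,0,0],[0,-39.9,-61.1],9.5],[[-0.373,0,0],[0,-39.9,-61.1],9.5]]}}

```text
time: 1.77
tcp_pos: [0.3952, -0.0663, 0.2141]
tcp_rot: [[-0.002, -0.994, -0.108], [0.001, -0.108, 0.994], [-1.0, 0.001, 0.001]]
force: [-0.1, -0.1, -0.8]
opening: 0.999
```

```bash
python3 -c "
from tgt import *
now(); tgt(.385,-.11,.062,90)"
```

```text
now s,t,z 0.38534925790477215 -0.10993271502097031 0.21408029718146354 [-0.10051654 -0.12314149 -0.84188028] 1.7667
[-0.003  0.001 -0.001] [ 1.521e+01  1.000e-02 -2.000e-02] world [ 0.395 -0.066  0.062]
```

Request:
{"name": "carry_out", "arguments": {"plan": [[[0,0,0],[4,0,0],9.5],[[0,0,0],[8,0,0],9.5],[[0,0,0],[12,0,0],9.5],[[0,0,0],[15.2,0,0],9.5],[[0,0,0],[15.2,0,0],9.5],[[0,0,0],[15.2,-1.5,0],9.5],[[0,0,0],[15.2,-3,0],9.5],[[0,0,0],[15.2,-4,0],9.5],[[0,0,0],[15.2,-5,0],9.5],[[0,0,0],[15.2,-6,0],9.5],[[0,0,0],[15.2,-7,0],9.5],[[0,0,0],[15.2,-8,0],9.5],[[0,0,0],[15.2,-9,0],9.5],[[0,0,0],[15.2,-10,0],9.5],[[0,0,0],[15.2,-11,0],9.5],[[0,0,0],[15.2,-12,0],9.5],[[0,0,0],[15.2,-13,0],9.5],[[0,0,0],[15.2,-14,0],9.5],[[0,0,0],[15.2,-15,0],9.5],[[0,0,0],[15.2,-15,0],9.5]]}}

```text
time: 3.43
tcp_pos: [0.5467, -0.0482, 0.0646]
tcp_rot: [[0.003, -0.994, -0.112], [-0.0, -0.112, 0.994], [-1.0, -0.003, -0.001]]
force: [-0.2, -0.2, 0.4]
opening: 0.997
```

```bash
python3 -c "
from tgt import *
now(); c=cam('top'); save(c,'top2.png')"
```

```text
now s,t,z 0.5378971549596944 -0.10882935469218383 0.06455873157569128 [-0.24523186 -0.24918291  0.35655175] 3.4333
```

View pics/top2.png

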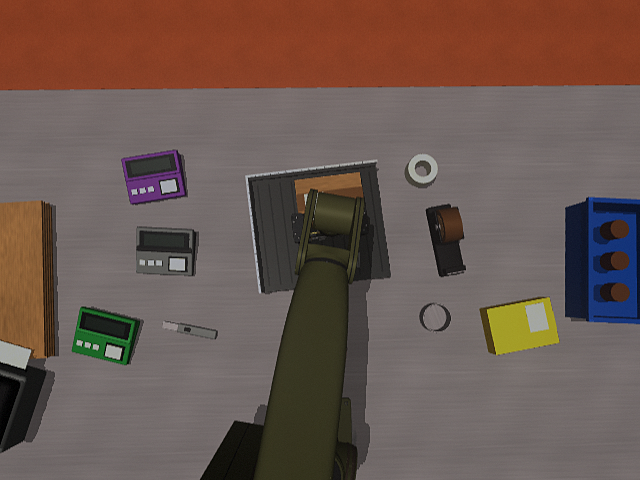

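The parcel, at cols 295–365, is now square in front of the far fence. I'll push the rest slowly.

Request:
{"name": "carry_out", "arguments": {"plan": [[[0,0,0],[0,-0.6,0],9.5],[[0,0,0],[0,-1.2,0],9.5],[[0,0,0],[0,-1.8,0],9.5],[[0,0,0],[0,-2.3,0],9.5],[[0,0,0],[0,-2.6,0],9.5],[[0,0,0],[0,-2.8,0],9.5],[[0,0,0],[0,-2.8,0],9.5]]}}

```text
time: 4.07
tcp_pos: [0.5716, -0.0457, 0.0637]
tcp_rot: [[-0.002, -0.994, -0.111], [-0.0, -0.111, 0.994], [-1.0, 0.002, -0.0]]
force: [-4.3, 0.5, 4.5]
opening: 0.997
```

```bash
python3 -c "
from tgt import *
now()"
```

```text
now s,t,z 0.5629473311592614 -0.10913569159021494 0.0636946819607163 [-4.26362945  0.5013428   4.52953084] 4.0667
```

Request:
{"name": "carry_out", "arguments": {"plan": [[[0,0,0],[0,-0.2,0],9.5],[[0,0,0],[0,-0.4,0],9.5],[[0,0,0],[0,-0.5,0],9.5],[[0,0,0],[0,-0.5,0],9.5]]}}

```text
time: 4.4
tcp_pos: [0.5716, -0.0457, 0.0638]
tcp_rot: [[-0.015, -0.994, -0.111], [-0.001, -0.111, 0.994], [-1.0, 0.015, 0.0]]
force: [-25.4, -2.3, 19.9]
opening: 0.996
```

Request:
{"name": "carry_out", "arguments": {"plan": [[[0,0,0],[0,1.5,0],9.5],[[0,0,0],[0,3,0],9.5],[[0,0,0],[-4,3,0],7],[[0,0,0],[-8,3,0],6],[[0,0,0],[-12,3,0],6],[[0,0,0],[-12,3,0],6]]}}

```text
time: 4.9
tcp_pos: [0.5526, -0.0493, 0.1938]
tcp_rot: [[0.017, -0.994, -0.111], [-0.003, -0.111, 0.994], [-1.0, -0.017, -0.005]]
force: [1.4, 0.2, 1.2]
opening: 0.777
```

```bash
python3 -c "
from tgt import *
now(); print(ctrl.state()['joints'],ctrl.state()['opening'])
for j in (0,180): tgt(.634,-.235,.184,j)"
```

```text
now s,t,z 0.5436783751215141 -0.11050551474656174 0.19382535754059932 [1.36458791 0.24838219 1.18132541] 4.9
[-1.85705075e-01 -8.42427840e-02  1.89696976e+00  9.23188051e-05
  1.31114556e+00 -1.86807187e+00] 0.7771352019377943
[1.571 0.009 0.017] [  1.2   -9.01 -12.44] world [ 0.656 -0.163  0.184]
[-1.571 -0.017  0.009] [  1.2   -9.01 -12.44] world [ 0.656 -0.163  0.184]
```

Request:
{"name": "carry_out", "arguments": {"plan": [[[0.12,0,0],[0,-1,-3],6],[[0.24,0,0],[0,-3,-6],6],[[0.36,0,0],[0.5,-5,-9],6],[[0.48,0,0],[1.2,-7,-11],6],[[0.6,0,0],[1.2,-9,-12.4],6],[[0.72,0,0],[1.2,-9,-12.4],6],[[0.84,0,0],[1.2,-9,-12.4],6],[[0.96,0,0],[1.2,-9,-12.4],6],[[1.08,0,0],[1.2,-9,-12.4],6],[[1.2,0,0],[1.2,-9,-12.4],6],[[1.32,0,0],[1.2,-9,-12.4],6],[[1.44,0,0],[1.2,-9,-12.4],6],[[1.57,0,0],[1.2,-9,-12.4],6],[[1.57,0,0],[1.2,-9,-12.4],6],[[1.57,0,0],[1.2,-9,-12.4],6]]}}

```text
time: 6.15
tcp_pos: [0.6509, -0.1616, 0.1712]
tcp_rot: [[0.001, -0.115, 0.993], [-0.0, 0.993, 0.115], [-1.0, -0.0, 0.001]]
force: [-0.0, -0.3, 0.3]
opening: 0.632
```

```bash
python3 -c "
from tgt import *
now(); print(ctrl.state()['opening'])
tgt(.634,-.235,.062,0);tgt(.634,-.099,.062,0)
c=cam('scene'); save(c,'scene2.png')"
```

```text
now s,t,z 0.6288581393469226 -0.2331381790642335 0.1711660102881728 [-0.02041309 -0.32762443  0.34764523] 6.15
0.6319255532418266
[0.004 0.001 0.   ] [10.92 -0.18  0.5 ] world [ 0.656 -0.163  0.062]
[0.004 0.001 0.   ] [10.91 13.42  0.55] world [ 0.641 -0.028  0.062]
```

View pics/scene2.png

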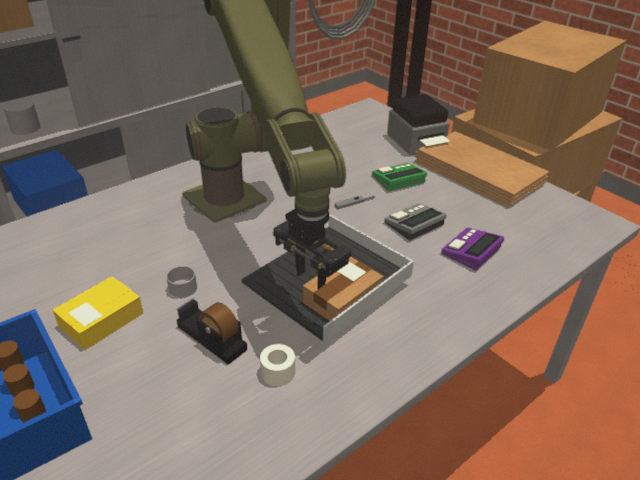

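```bash
python3 -c "
from tgt import *
c=cam('scene')
for u,v in((304,290),(328,312),(383,275)):
  p=ray(c,u,v,.105); print(p@ex,p@ey)
P=pts(c); m=abs(P[...,2]-.105)<.003; m[:, :290]=0; m[:,400:]=0; m[:250]=0; m[330:]=0
Q=P[m]; print(np.percentile(Q@ex,[1,99]),np.percentile(Q@ey,[1,99]))"
```

```text
0.591578366748067 -0.21659117744370227
0.6859534596544054 -0.23136755900579892
0.6938461497383739 -0.03480907919199557
[0.57946045 0.69600558] [-0.20915367 -0.03886316]
```

Request:
{"name": "carry_out", "arguments": {"plan": [[[0,0,0],[0,-1.7,0.3],6],[[0,0,0],[3,-1.7,0.3],6],[[0,0,0],[7,-1.7,0.3],6],[[0,0,0],[10.5,-1.7,0.3],6],[[0,0,0],[10.5,-1.7,0.3],6],[[0,0,0],[10.5,-0.5,0.3],6],[[0,0,0],[10.5,0.5,0.3],6],[[0,0,0],[10.5,1.5,0.3],6],[[0,0,0],[10.5,2.5,0.3],6],[[0,0,0],[10.5,3.5,0.3],6],[[0,0,0],[10.5,4.5,0.3],6],[[0,0,0],[10.5,5.5,0.3],6],[[0,0,0],[10.5,6.5,0.3],6],[[0,0,0],[10.5,7.5,0.3],6],[[0,0,0],[10.5,8.5,0.3],6],[[0,0,0],[10.5,9.5,0.3],6],[[0,0,0],[10.5,10.5,0.3],6],[[0,0,0],[10.5,11,0.3],6],[[0,0,0],[10.5,11,0.3],6]]}}

```text
time: 7.83
tcp_pos: [0.6433, -0.0514, 0.0689]
tcp_rot: [[0.005, -0.113, 0.994], [-0.001, 0.994, 0.113], [-1.0, -0.002, 0.005]]
force: [0.8, -2.3, 1.4]
opening: 0.634
```

```bash
python3 -c "
from tgt import *
now()
c=cam('scene'); save(c,'scene3.png')"
```

```text
now s,t,z 0.6336134172211896 -0.12279407501035622 0.06888425530828729 [ 0.84491759 -2.34617221  1.413202  ] 7.8333
```

View pics/scene3.png

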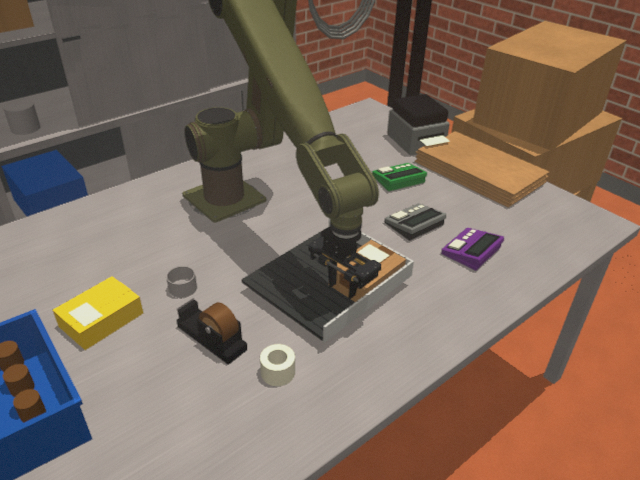

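The parcel's far end is about 2 cm from the left fence, near (385, 245), and it is still along the far fence. I'll finish the push.

Request:
{"name": "carry_out", "arguments": {"plan": [[[0,0,0],[0,0.6,0],6],[[0,0,0],[0,1.2,0],6],[[0,0,0],[0,1.7,0],6],[[0,0,0],[0,2.1,0],6],[[0,0,0],[0,2.4,0],6],[[0,0,0],[0,2.6,0],6],[[0,0,0],[0,2.6,0],6]]}}

```text
time: 8.47
tcp_pos: [0.6402, -0.0289, 0.0679]
tcp_rot: [[0.004, -0.112, 0.994], [-0.005, 0.994, 0.112], [-1.0, -0.006, 0.004]]
force: [0.8, -10.6, 5.7]
opening: 0.629
```

```bash
python3 -c "
from tgt import *
now()"
```

```text
now s,t,z 0.6329868744241909 -0.10000087777658051 0.06789107244751179 [  0.84134215 -10.58469661   5.71325655] 8.4667
```

Request:
{"name": "carry_out", "arguments": {"plan": [[[0,0,0],[0,0.2,0],6],[[0,0,0],[0,0.3,0],6],[[0,0,0],[0,0.3,0],6],[[0,0,0],[0,-1.5,0],6],[[0,0,0],[0,-3.5,0],6],[[0,0,0],[-4,-3.5,0],6],[[0,0,0],[-8,-3.5,0],6],[[0,0,0],[-12,-6,0],6],[[0,0,0],[-12,-10,0],6],[[0,0,0],[-12,-14,0],6],[[0,0,0],[-12,-14,0],6]]}}

```text
time: 9.38
tcp_pos: [0.6548, -0.1709, 0.1872]
tcp_rot: [[0.002, -0.107, 0.994], [-0.002, 0.994, 0.107], [-1.0, -0.003, 0.002]]
force: [-0.3, -0.1, -0.6]
opening: 0.629
```

```bash
python3 -c "
from tgt import *
now()
c=cam('top'); im=c['pixels'][140:310,230:400,::-1]; cv2.imwrite('pics/top3.png',cv2.resize(im,None,fx=3.5,fy=3.5,interpolation=2))
from meas import parcel
r,k=parcel(c);x=r[0];print(r,x[0]*ex[0]+x[1]*ex[1],x[0]*ey[0]+x[1]*ey[1])"
```

```text
now s,t,z 0.6316400212422968 -0.24277451101985337 0.1871902337119012 [-0.2806021  -0.06782335 -0.58334972] 9.3833
((0.632191002368927, 0.06620660424232483), (0.12113037705421448, 0.1707620471715927), 6.393774509429932) 0.6356314517718228 -0.004629842327047412
```

View pics/top3.png

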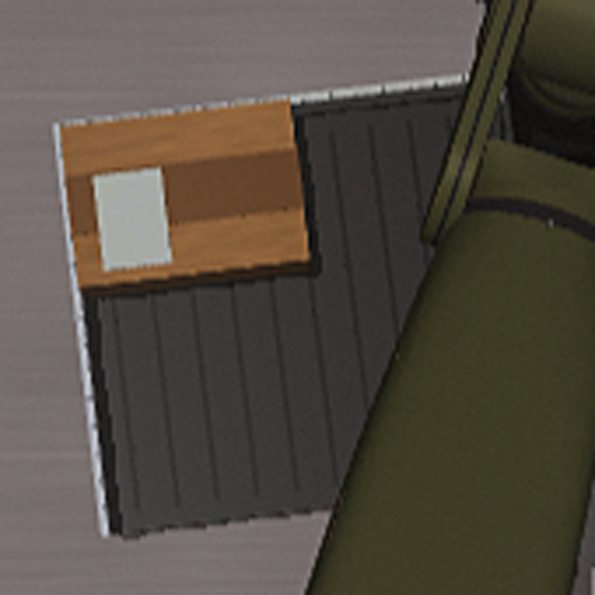

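The parcel is seated: square to within 0.1° and within 1 mm of nominal in both axes. Next is the key.

```bash
python3 -c "
from tgt import *
p=np.array([.462,.349,0]); tgt(p@ex,p@ey,.187,0); tgt(p@ex,p@ey,.055,0)"
```

```text
[-0.004  0.    -0.001] [ -0.07  53.45 -13.53] world [0.462 0.349 0.187]
[-0.004  0.    -0.001] [ 13.13  53.44 -13.54] world [0.462 0.349 0.055]
```

Request:
{"name": "carry_out", "arguments": {"plan": [[[0,0,0],[0,53.4,-13.5],0],[[0,0,0],[0,53.4,-13.5],0],[[0,0,0],[0,53.4,-13.5],0],[[0,0,0],[0,53.4,-13.5],0],[[0,0,0],[0,53.4,-13.5],0],[[0,0,0],[0,53.4,-13.5],0],[[0,0,0],[0,53.4,-13.5],0],[[0,0,0],[0,53.4,-13.5],0],[[0,0,0],[0,53.4,-13.5],0],[[0,0,0],[0,53.4,-13.5],0],[[0,0,0],[0,53.4,-13.5],0],[[0,0,0],[0,53.4,-13.5],0],[[0,0,0],[0,53.4,-13.5],0],[[0,0,0],[0,53.4,-13.5],0],[[0,0,0],[0,53.4,-13.5],0],[[0,0,0],[0,53.4,-13.5],0],[[0,0,0],[0,53.4,-13.5],0],[[0,0,0],[0,53.4,-13.5],0]]}}

```text
time: 10.93
tcp_pos: [0.4606, 0.3488, 0.1854]
tcp_rot: [[-0.001, -0.11, 0.994], [-0.0, 0.994, 0.11], [-1.0, -0.0, -0.001]]
force: [-0.3, 0.5, 1.4]
opening: 0.007
```

```bash
python3 -c "
from tgt import *
now(); print(ctrl.state()['opening'])
c=cam('wrist'); save(c,'wrist1.png')
P=pts(c); hsv=cv2.cvtColor(c['pixels'],cv2.COLOR_RGB2HSV)
m=(c['pixels'].min(2)>150)&(P[...,2]>.02)&(P[...,2]<.06)
n,l,st,ce=cv2.connectedComponentsWithStats(m.astype(np.uint8))
for i in range(1,n):
  if st[i,4]>100: print(st[i],P[l==i].mean(0),P[l==i].min(0),P[l==i].max(0))
p=np.array([.462,.349,0]); tgt(p@ex,p@ey,.055,0)"
```

```text
now s,t,z 0.4966295705234725 0.29529630176485655 0.18535244904245585 [-0.30713464  0.47922068  1.37612803] 10.9333
0.006860318028286545
[ 40   0  37  26 714] [0.23517053 0.49999992 0.0353598 ] [0.21652092 0.48971113 0.03021629] [0.25056986 0.50801686 0.039652  ]
[555 108  20  20 340] [0.6578635  0.46707677 0.03007406] [0.64996734 0.45864622 0.02718305] [0.66739535 0.47569218 0.03287501]
[334 111  19  21 310] [0.4689906  0.44280635 0.03002723] [0.46172056 0.43472179 0.02697759] [0.47624964 0.45090727 0.03265608]
[399 112  54  67 582] [0.54525274 0.44167781 0.04331564] [0.51442412 0.40437789 0.03590138] [0.55760961 0.45477806 0.04738372]
[552 135  19  19 322] [0.66119635 0.44533888 0.03004448] [0.65318081 0.43692945 0.0272034 ] [0.67067781 0.45367059 0.03289707]
[330 137  18  21 294] [0.46762589 0.42090428 0.03002667] [0.46053798 0.41267125 0.02689796] [0.4748625  0.42889678 0.03262935]
[549 161  19  18 307] [0.66465404 0.42349467 0.03002847] [0.65698978 0.41526616 0.02767567] [0.67401223 0.43169208 0.03276839]
[325 162  19  20 278] [0.46627151 0.39894246 0.02997422] [0.45896072 0.39083914 0.02627609] [0.47374887 0.40702642 0.0337818 ]
[ 305  201   40   49 1434] [0.46241757 0.35120123 0.03499082] [0.44613245 0.32956931 0.02954306] [0.47909084 0.37141929 0.03984657]
[ 532  202   43   44 1641] [0.67099059 0.3755664  0.03489887] [0.65390358 0.35293055 0.02993846] [0.69340244 0.39730584 0.03971986]
[-0.002 -0.     0.   ] [1.305e+01 1.000e-02 1.200e-01] world [0.462 0.349 0.055]
```

View pics/wrist1.png

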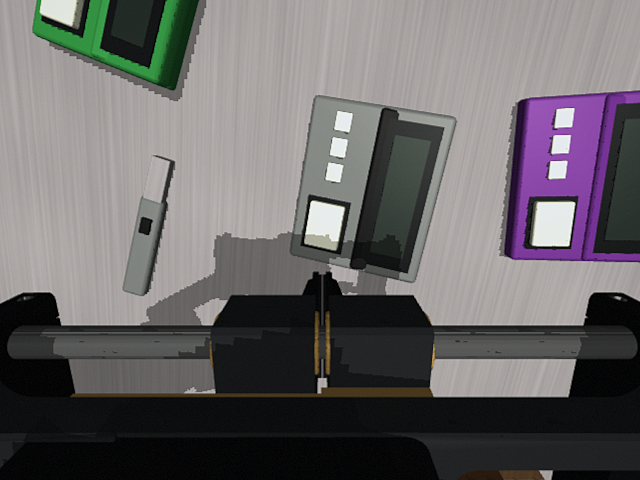

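The wrist view confirms the large key of the grey terminal at pixel (325, 224). That is (0.462, 0.351, 0.035), about 2 mm from the TCP laterally.

Request:
{"name": "carry_out", "arguments": {"plan": [[[0,0,0],[4,0.2,0.1],0],[[0,0,0],[8,0.2,0.1],0],[[0,0,0],[12,0.2,0.1],0],[[0,0,0],[14,0.2,0.1],0],[[0,0,0],[14.5,0.2,0.1],0],[[0,0,0],[14.8,0.2,0.1],0],[[0,0,0],[14.8,0.2,0.1],0]]}}

```text
time: 11.57
tcp_pos: [0.4622, 0.352, 0.0386]
tcp_rot: [[0.001, -0.111, 0.994], [0.001, 0.994, 0.111], [-1.0, 0.001, 0.001]]
force: [0.4, 0.2, 0.8]
opening: 0.005
```

Request:
{"name": "carry_out", "arguments": {"plan": [[[0,0,0],[0.2,0,0],0],[[0,0,0],[0.4,0,0],0],[[0,0,0],[0.6,0,0],0],[[0,0,0],[0.8,0,0],0],[[0,0,0],[0.8,0,0],0]]}}

```text
time: 11.98
tcp_pos: [0.4632, 0.3532, 0.0317]
tcp_rot: [[0.005, -0.112, 0.994], [0.002, 0.994, 0.112], [-1.0, 0.002, 0.005]]
force: [2.4, -0.4, 5.4]
opening: 0.002
```

Request:
{"name": "carry_out", "arguments": {"plan": [[[0,0,0],[0.2,0,0],0],[[0,0,0],[0.3,0,0],0],[[0,0,0],[0.3,0,0],0]]}}

```text
time: 12.23
tcp_pos: [0.4634, 0.3533, 0.0313]
tcp_rot: [[0.004, -0.112, 0.994], [0.002, 0.994, 0.112], [-1.0, 0.001, 0.004]]
force: [-3.1, -3.3, 18.9]
opening: 0.005
```

The key has bottomed: 19 N with no further travel. I'll retreat and check.

Request:
{"name": "carry_out", "arguments": {"plan": [[[0,0,0],[-1,0,0],0],[[0,0,0],[-4,0,0],0],[[0,0,0],[-8,0,0],0],[[0,0,0],[-12,0,0],0],[[0,0,0],[-16,-1,0],0],[[0,0,0],[-16,-1,0],0]]}}

```text
time: 12.73
tcp_pos: [0.4662, 0.3441, 0.197]
tcp_rot: [[0.013, -0.112, 0.994], [0.008, 0.994, 0.111], [-1.0, 0.006, 0.014]]
force: [2.0, 0.8, 0.3]
opening: 0.007
```

```bash
python3 -c "
from tgt import *
from meas import parcel
now(); c=cam('wrist'); P=pts(c); m=(c['pixels'].min(2)>150)&(abs(P[...,2]-.035)<.02)&(np.hypot(P[...,0]-.462,P[...,1]-.35)<.03)
print('key',P[m].mean(0),m.sum())
c=cam('top'); r,k=parcel(c);x=r[0];print(r,x[0]*ex[0]+x[1]*ex[1],x[0]*ey[0]+x[1]*ey[1]); save(c,'top4.png')"
```

```text
now s,t,z 0.5016371154251238 0.2900646521428765 0.19696485561698607 [2.03773128 0.82466038 0.29347866] 12.7333
key [0.46234063 0.35097322 0.03493148] 1376
((0.632191002368927, 0.06620660424232483), (0.12113037705421448, 0.1707620471715927), 6.393774509429932) 0.6356314517718228 -0.004629842327047412
```

View pics/top4.png

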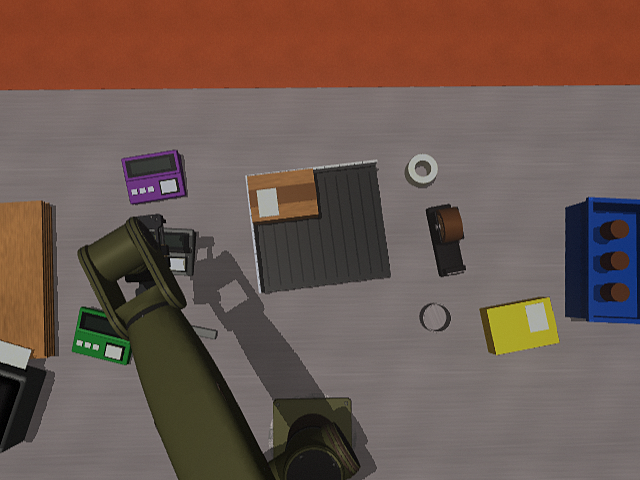

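The parcel is in the corner at (283, 194), the key is back up, and the bystanders look unmoved. I'm handing the job in.

```bash
python3 -c "
from rig import ctrl
ctrl.job_done()"
```

```text
the job is handed in; nothing more can be done
```

The parcel is in the fence corner, the reading key was pressed and came back up, and the job is handed in at about 12.8 s; it gave no verdict.

- **Parcel:** I pushed it with the two open fingers, first against the far fence (about 25 N at contact), then along it to the left fence. The last check put its centre within about 1 mm of the seated position in both axes. It is square to the fences within about 0.1°, and it did not move during the key press. The fence position itself is good to about 2–3 mm, because it comes from the top camera.
- **Key:** I pressed the grey terminal's large key straight down with the fingers shut. It bottomed out with the TCP at 31 mm, at about 19 N and with no further travel. After retreating, the wrist camera measured it at 34.9 mm above the bench, so it is up.
- **Bystanders:** the dispenser, tin and label roll look unmoved in the last picture. The arm partly hid the cutter there, and I did not measure any bystander positions. No check failed or disagreed.

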